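Take apart the pile of soldering supplies and put each in its holder

ROBOT

A 6-joint arm with a two-finger parallel gripper is mounted at the origin on a cart in front of the work surface, level with it; the furniture and walls round the work are solid. World frame = base frame: x ahead of the robot, y to its left, z up, the work surface at z = 0. Lengths are in mm, angles in rad, forces in N, time in s.
With the tool pointing down it reaches from about 350 to 775 mm from the base axis. Payload 7.3 kg.
Tool frame: the origin (TCP) lies between the finger pads; the fingertips stand 8 mm ahead of it and the grasp point (between the pads) lies 11 mm behind it; y points along the fingers, z is the direction in which the jaws open and shut, and the axes are right-handed (so a half turn about y gives the same grasp; the last joint's range is limited). The gripper opens to 92 mm and grips with 3 to 60 N. Pads are 19 mm wide; open, the fingers measure 130 mm over their backs; the gripper's body (75 mm by 190 mm) begins 47 mm behind the grasp point.
Start: joints at [-1.346, 0.342, 1.524, -0, 1.275, -0.146], TCP at [190.263, -489.33, 234.741] pointing down, gripper open.
Joint ranges: [-2.53, 2.53], [-0.77, 2.02], [0.04, 2.7], [-1, 4.14], [0.28, 2.66], [-3.11, 3.11]. Speed limits (rad/s): [2.57, 2.57, 3.14, 3.14, 3.14, 3.14].

INTERFACE

Orientations are given as [roll, pitch, yaw] about the fixed x, y, z axes, in that order (R = Rz(yaw) Ry(pitch) Rx(roll)).
In Python, from plant import bot, vision, job gives the robot as it stands. The module is installed in compiled form; this text tells all that it offers.
- The arm moves only by the tool arm_command, never from a script. Its argument "deltas" is a list of rows, each a list of 4 numbers: the shift along the tool's x, y, z in m, then the turn about the tool's y in degrees. In form: [[x, y, z, twist], ...]. A call has 1 to 5 rows; each row shifts and turns the commanded pose from where the row before left it, along the tool's axes as they then stand; what a row does not reach is not made up. A row lasts 1/10 s, in which the tool goes at most 50 mm and 8.59 degrees, less where a joint would pass 70% of its speed; a pose out of reach is approached as far as the arm can. A call is refused whole if a number of a shift passes 0.05 or a number of a turn 8.59, either way. A call with a gripper value outside its range is refused whole. "claw" is the closure in counts, from 0 (fully open) to 255 (shut), set as the call begins (left out, the last holds). The fingers move at their own pace and stop on an object; the grip force is fixed at half the most. Time passes only in rows, so rows that do not move let the fingers close. It gives the time, the measured TCP pose, the force and the opening at its end, in the units of the state.
- bot.get_obs(): the state, without advancing time (a new reading comes with each control period).
- vision.capture(name): name is "scene" or "side" or "wrist"; returns a dict with "img" (400x640x3 uint8, red, green, blue), "camera_matrix" (3x3 intrinsics, pixels), "world_to_cam" (4x4, takes a point from world to camera coordinates); the wrist camera has in their place "mount" (4x4, takes a point from camera to tool coordinates, whose origin is the TCP and whose axes are the tool frame's). Camera axes: x right, y down, z forward; pixel columns grow to the right and rows downward; lengths in mm; the calibration is good to about 2 mm. A picture is of the moment at which its call begins: read the wrist's pose just before it. There is no depth.
- job.close_job(): hands the job in, once; it reports no verdict.
Trained networks look in a picture, given as the dict that the camera call returned (one of the last four; its "shot" number tells which), for a name from the list of things; names that differ only in an ending like _2 or _b are one class to them, and where a whole thing is asked for, a point or a joint stands for the part that bears it (a point fixed in the world has none). Each returns a list of dicts, best first, with "confidence" (0 to 1); they miss things now and then, are a little off and sometimes report something else, mostly with a low value. They report only what shows in the picture. A call takes as long as a camera call. They do not tell look-alikes from the thing itself.
- vision.find_in(picture, name): "xyz" ([x, y, z] in mm, in the coordinates of the camera as it stood for that picture, good to about 4 mm: the middle of the surface that is visible of it).
- vision.regions_of(picture, name): "mask" (400x640 bool, what is visible of it).
The state is a dict: "time": time; "joint_positions": joint angles; "dq": joint speeds; "tau": joint torques, N m; "tool_pos": TCP position; "tcp_rot": TCP orientation; "contact_force": force on the tool from outside, world axes, zero at the start; "moment": the same for the moment, N m; "grip_width": finger opening in mm.
Only numpy, scipy, OpenCV 4.12 (cv2) and the standard library are available. Lean on these libraries where they do the work, as an engineer would, in place of code of your own. Each camera call takes 0.05 s, during which the arm holds its last target. There are 200 camera calls.

TASK

The soldering supplies have been left in one pile. Take the pile apart from the top down and put each thing in its own holder: the solder bar across both cradles of the bar rest, the small spool in the small round dish, the large spool in the square tray and the flux tin in the large round dish. All must end lying flat on the floor of their holders, right way up and let go; do not tip the spools or the tin over, and leave the glue bottle and the wound core where they are.

Things in the scene. Friction and masses are not known exactly. Their poses are not given: they have to be found in the camera images.
- flux_tin: Round flux tin with a red lid (lid fixed on) and bare metal lower half, 59 mm diameter, 23 mm high; the bottom of the pile, standing on the table (z = 0). Origin: centre of its underside, z up. The lid (the upper 13 mm) is the widest part: grip it there. Goes in the large round dish.
- large_spool_foot (a point): Large wire spool with copper-coloured wire and black flanges, standing on end, 36 mm high, flanges 51 mm diameter; it stands on the tin. This point is on the spool's axis, at its underside, z up. Grip across the upper flange. A thin wire tail sticks out sideways and does not touch anything. Goes in the square tray.
- small_spool_foot (a point): Small wire spool with pale wire and black flanges, standing on end, 26 mm high, flanges 43 mm diameter; it stands on the large spool. This point is on the spool's axis, at its underside, z up. Grip across the upper flange (6 mm thick, narrower core beneath). A thin wire tail sticks out sideways and does not touch anything. Goes in the small round dish.
- solder_bar: Short grey cast solder bar, 12 mm wide (x), 100 mm long (y), 8 mm high; it lies across the top of the small spool, its underside about 85 mm above the table. Origin: centre of its underside. Either end may lead. Goes on the bar rest.
- large_dish: Large round shallow aluminium dish, fixed to the table: inner diameter 76 mm, outer 86 mm, floor 4 mm thick, rim top 10 mm above the table. Origin: centre of its underside on the table, z up. On the right-hand table a crate wall 85 mm high runs beside the holders, about 75 mm from the holders' centres (beyond them as seen from the robot; it runs along the direction x 0.49, y 0.87, the line along which the holders stand, so fingers that open along this line stay clear of it).
- small_dish: Small round shallow dish of pale wood, fixed: inner diameter 60 mm, outer 70 mm, floor 4 mm thick, rim top 10 mm above the table. Origin: centre of its underside, z up.
- square_tray: Square shallow wooden tray, fixed: inside 68 x 68 mm, outside 78 x 78 mm, floor 5 mm thick, rim top 11 mm above the table. Origin: centre of its underside, z up; x and y along its sides.
- bar_rest: Bar rest, fixed: a dark steel base plate 50 (x) x 100 (y) x 6 mm with two pale wooden U-shaped cradles at y = -38 and +38 mm, each 12 mm long in y. The bar lies along y across both cradles: their seats are 35 mm above the table, 28 mm wide in x between side cheeks that rise to 44 mm. Between the cradles there are 64 mm of free space for the fingers, down to the base plate. Origin: centre of its underside, z up.
- glue_bottle: Bystander: white glue bottle with red nozzle, 44 mm diameter, 129 mm high, loose on the left-hand table. Origin: centre of its underside. Not to be moved. The blue drawer cabinet on that table is fixed, 165 mm high, 75 mm or more to the right (-y) of whatever stands on that table; its nearest side runs along the direction x 0.87, y -0.49, so fingers that open along that direction stay clear of it. Carry things well over it.
- wound_core: Bystander: upright brown wound core 32 mm in diameter with a copper tail on top, 81 mm high in all, loose on the right-hand table near the end of the row of holders. Origin: centre of its underside. Not to be moved.
There are look-alikes about, which are no part of the job. There is more than one size of the solder_bar; the job needs the smaller.

How it is judged (in metres and radians):
At the end, for the whole second after the job is handed in: Each on its holder's seat or floor, level within 0.12 rad, at rest: bar within 18 mm of the rest's centre and 0.25 rad of its line, small spool and tin within 12 mm of the dish centres, large spool within 14 mm of the tray's; glue bottle and wound core moved less than 30 mm (horizontal distance between solder_bar and bar_rest below 0.018 m and z of solder_bar in the frame of bar_rest between 0.032 and 0.039 m and angle between each of solder_bar, small_spool_foot, large_spool_foot, flux_tin's own z axis and vertical below 0.12 rad and angle between the y axis of solder_bar and the y axis of bar_rest, either way round below 0.25 rad and horizontal distance between small_spool_foot and small_dish below 0.012 m and z of small_spool_foot in the frame of small_dish between 0.001 and 0.0075 m and horizontal distance between large_spool_foot and square_tray below 0.014 m and z of large_spool_foot in the frame of square_tray between 0.002 and 0.0085 m and horizontal distance between flux_tin and large_dish below 0.012 m and z of flux_tin in the frame of large_dish between 0.001 and 0.0075 m and linear speed of each of solder_bar, flux_tin below 0.02 m/s and distance of each of glue_bottle, wound_core from where it was at the start of the episode below 0.03 m); the robot touches nothing.
It fails at once if a spool or the tin is tipped over (angle between any of small_spool_foot, large_spool_foot, flux_tin's own z axis and vertical above 0.9 rad).
It fails at once if the glue bottle or the wound core is pushed away or tipped (distance of any of glue_bottle, wound_core from where it was at the start of the episode above 0.03 m or angle between any of glue_bottle, wound_core's own z axis and vertical above 0.6 rad).
It also fails if it takes over 136 s, if anything falls off the work surface, if the arm or the gripper's body presses on something with over 40 N, if the wrist force passes 120 N, or if a joint passes its speed limit or range.

## Working session

There is one attempt and no reset: what is moved stays moved. The work goes in short steps, Python scripts to look and compute and a tool call to move; the robot and the scene stay as the last step left them, time stands still between calls to the robot, and variables do not carry over. Pictures are saved under pics/ and viewed, about 12 in all and at most 16, crops included, and the job is handed in when it is done.

Besides the shell and the picture viewer there is one more tool, called after "Request:" as name([rows], argument=value, ...), one row to a line, values as JSON. arm_command: Moves the arm, as the interface text tells. Its arguments: {"type":"object","properties":{"deltas":{"type":"array","items":{"type":"array","items":{"type":"number"}}},"claw":{"type":"number"}},"required":["deltas"]}

```bash
mkdir -p pics; cat > h.py <<'E'
import numpy as np, cv2
from scipy.spatial.transform import Rotation as R
from plant import bot, vision, job
def T_tool():
    o=bot.get_obs(); T=np.eye(4); T[:3,:3]=R.from_euler('xyz',o['tcp_rot']).as_matrix(); T[:3,3]=o['tool_pos']; return T
def snap(name):
    T=T_tool(); p=vision.capture(name)
    p['c2w']= T@np.array(p['mount']) if name=='wrist' else np.linalg.inv(p['world_to_cam'])
    return p
def save(p,fn,crop=None,scale=1):
    im=p['img'][:,:,::-1]
    if crop: x0,y0,x1,y1=crop; im=im[y0:y1,x0:x1]
    cv2.imwrite('pics/'+fn,cv2.resize(im,None,fx=scale,fy=scale,interpolation=cv2.INTER_CUBIC))
def proj(p,X):
    c=np.linalg.inv(p['c2w'])@np.append(X,1); u=np.array(p['camera_matrix'])@c[:3]; return u[:2]/u[2]
def ray(p,u,v,z):
    "world point on plane z seen at pixel"
    d=p['c2w'][:3,:3]@np.linalg.inv(p['camera_matrix'])@[u,v,1]; o=p['c2w'][:3,3]; return o+d*(z-o[2])/d[2]
def find(p,n,k=4):
    for f in vision.find_in(p,n)[:k]:
        w=(p['c2w']@np.append(f['xyz'],1))[:3]; print(n,round(f['confidence'],2),w.round(0),proj(p,w).round(0))
def pose():
    o=bot.get_obs(); T=T_tool(); print(o['time'],np.round(o['tool_pos'],1),'tool axes(cols)\n',T[:3,:3].round(3),'w',o['grip_width'],'F',np.round(o['contact_force'],1),'q',np.round(o['joint_positions'],2))
E
python3 - <<'E'
from h import *
pose()
N=['solder_bar','small_spool_foot','large_spool_foot','flux_tin','large_dish','small_dish','square_tray','bar_rest','glue_bottle','wound_core']
for c in ['scene','side']:
    p=snap(c); save(p,c+'0.png'); print(c,'cam at',p['c2w'][:3,3].round(0))
    for n in N: find(p,n)
E
```

```text
0.0 [ 190.2 -488.9  234.1] tool axes(cols)
 [[-0.932 -0.     0.362]
 [-0.362  0.001 -0.932]
 [-0.    -1.    -0.001]] w 92.06707069182244 F [ 0.8 -0.1  0.3] q [-1.35  0.34  1.52  0.    1.28 -0.15]
scene cam at [ 242. -865. 1071.]
solder_bar 0.7 [530. -82.  95.] [312. 247.]
solder_bar 0.52 [841.  81.  13.] [382. 199.]
small_spool_foot 0.58 [532. -91.  83.] [314. 251.]
large_spool_foot 0.49 [ 536. -100.   37.] [317. 264.]
flux_tin 0.45 [ 529. -107.   20.] [315. 270.]
flux_tin 0.37 [590.  39.   6.] [316. 232.]
large_dish 0.57 [595.  39.   9.] [317. 231.]
small_dish 0.66 [592.  39.  11.] [316. 231.]
square_tray 0.87 [ 471. -222.    9.] [311. 312.]
bar_rest 0.9 [ 390. -349.    8.] [300. 365.]
bar_rest 0.54 [699.  27.  51.] [350. 214.]
glue_bottle 0.69 [605. 481.  57.] [274. 139.]
wound_core 0.67 [700.  28.  48.] [350. 215.]
side cam at [ 586. 1292.  709.]
solder_bar 0.46 [838. 100.  10.] [246. 224.]
small_spool_foot 0.63 [534. -61.  69.] [336. 187.]
small_spool_foot 0.54 [545. -64.  44.] [333. 193.]
large_spool_foot 0.5 [545. -61.  42.] [333. 194.]
large_dish 0.92 [534. 384.   5.] [341. 278.]
small_dish 0.62 [591.  41.   2.] [320. 217.]
square_tray 0.61 [ 481. -234.    5.] [347. 183.]
bar_rest 0.77 [ 391. -346.   15.] [367. 170.]
glue_bottle 0.61 [608. 504.  71.] [313. 288.]
wound_core 0.72 [706.  46.  36.] [286. 210.]
```

View pics/scene0.png

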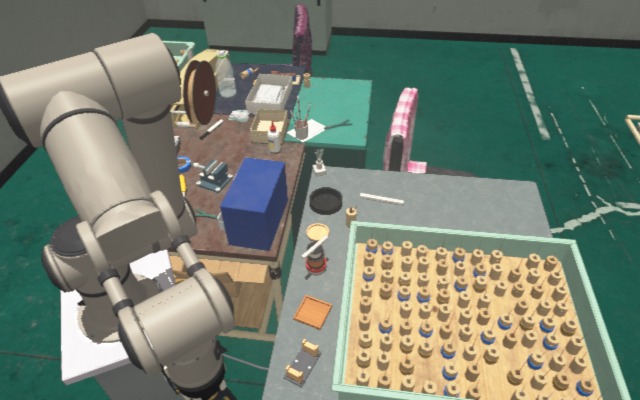

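View pics/side0.png

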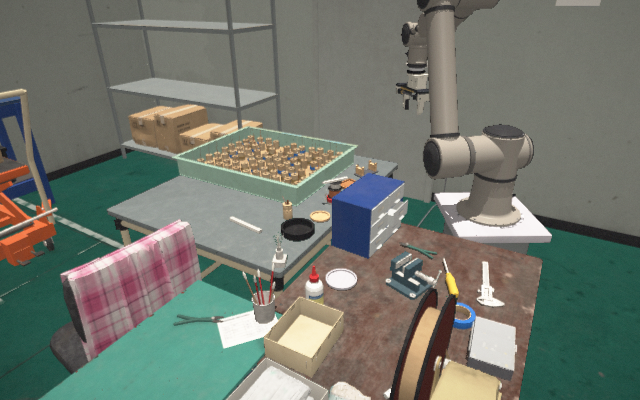

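Scene picture: the pile is at about (314,255). Bar candidates are the short one on the pile (313,247), which I choose, and the long one lying on the table (382,199). Large dish candidates are the black dish (326,200) and the aluminium dish seen in the side view at (341,279). I choose the aluminium one. The small dish is at (317,232), the tray at (312,312), the rest at (302,362) and the wound core at (351,216). I'll move over the pile for the close crop.

Request:
arm_command([
  [-0.038, -0.006, -0.02, 0],
  [-0.038, -0.006, -0.02, 0],
  [-0.038, -0.006, -0.02, 0],
  [-0.038, -0.006, -0.02, 0],
  [-0.038, -0.006, -0.02, 0],
], claw=0)

```text
time: 1.6
tool_pos: [331.9, -325.9, 265.1]
tcp_rot: [-1.57, 0.0, -2.771]
contact_force: [0.5, -0.8, -0.3]
grip_width: 91.8
```

Request:
arm_command([
  [-0.038, -0.006, -0.02, 0],
  [-0.038, -0.006, -0.02, 0],
  [-0.038, -0.006, -0.02, 0],
  [-0.038, -0.006, -0.02, 0],
  [0, 0, 0, 0],
])

```text
time: 2.1
tool_pos: [446.5, -194.2, 289.5]
tcp_rot: [-1.57, 0.002, -2.765]
contact_force: [0.6, -1.1, -0.0]
grip_width: 92.0
```

```bash
python3 - <<'E'
from h import *
pose()
p=snap('wrist'); save(p,'w1.png'); print('cam',p['c2w'].round(2),np.round(p['mount'],2).tolist())
for n in ['solder_bar','small_spool_foot','large_spool_foot','flux_tin','small_dish','square_tray','bar_rest','wound_core']: find(p,n)
E
```

```text
2.1 [ 446.5 -194.2  289.5] tool axes(cols)
 [[-0.93   0.003  0.368]
 [-0.368  0.    -0.93 ]
 [-0.002 -1.     0.001]] w 92.00922037792574 F [ 0.6 -1.1 -0. ] q [-0.57  0.23  1.53  0.    1.38  0.63]
cam [[ 3.7000e-01 -9.0000e-01 -2.4000e-01  5.0976e+02]
 [-9.3000e-01 -3.5000e-01 -1.0000e-01 -1.6856e+02]
 [ 0.0000e+00  2.6000e-01 -9.7000e-01  4.3970e+02]
 [ 0.0000e+00  0.0000e+00  0.0000e+00  1.0000e+00]] [[-0.0, 0.97, 0.26, -68.64], [-0.0, -0.26, 0.97, -150.01], [1.0, -0.0, 0.0, -0.45], [0.0, 0.0, 0.0, 1.0]]
solder_bar 0.69 [534. -88.  94.] [254.  47.]
small_spool_foot 0.77 [537. -83.  85.] [251.  43.]
large_spool_foot 0.95 [ 544. -103.   57.] [277.  49.]
large_spool_foot 0.64 [530. -83.  95.] [248.  49.]
flux_tin 0.77 [ 542. -105.   20.] [283.  56.]
square_tray 0.58 [ 470. -217.    5.] [346. 147.]
```

View pics/w1.png

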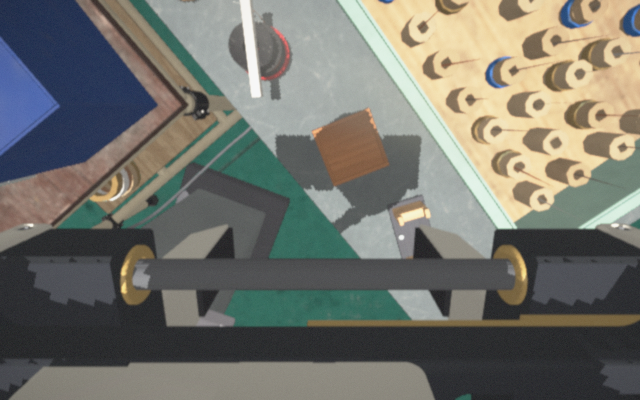

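The wrist view shows the short bar on the pile, from (243,0) to (255,97), with the black spools and red lid under it at (262,50). The tray is at (350,147) and the rest at (410,215). I'll turn to align with the bar and move closer.

Request:
arm_command([
  [-0.03, 0, -0.025, -3.5],
  [-0.03, 0, -0.025, -3.5],
  [-0.02, 0, -0.02, 0],
  [0, 0, 0, 0],
  [0, 0, 0, 0],
])

```text
time: 3.05
tool_pos: [487.5, -101.3, 288.7]
tcp_rot: [-1.571, -0.0, -2.648]
contact_force: [0.4, -0.5, -0.4]
grip_width: 92.2
```

```bash
cat >> h.py <<'E'
def bar_pose(p,z,conf=0.3,n='solder_bar'):
    "minAreaRect of the mask mapped to plane z: centre, size, direction"
    for r in vision.regions_of(p,n)[:3]:
        m=r['mask'].astype(np.uint8); ys,xs=np.nonzero(m)
        W=np.array([ray(p,u,v,z)[:2] for u,v in zip(xs,ys)],np.float32)
        c,s,a=cv2.minAreaRect(W); b=cv2.boxPoints((c,s,a)); e=[b[1]-b[0],b[2]-b[1]]; e=max(e,key=np.linalg.norm); e=e/np.linalg.norm(e)
        print(n,round(r['confidence'],2),'px',[xs.min(),ys.min(),xs.max(),ys.max()],'n',len(xs),'rect c',np.round(c,1),'size',np.round(s,1),'dir',np.round(e,3),'deg',np.degrees(np.arctan2(e[1],e[0])).round(1))
def to_tool(target):
    T=T_tool(); print('tool delta mm',(T[:3,:3].T@(np.array(target)-T[:3,3])).round(1))
E
python3 - <<'E'
from h import *
pose()
p=snap('wrist'); save(p,'w2.png')
bar_pose(p,93)
for n in ['solder_bar','small_spool_foot','large_spool_foot','flux_tin','small_dish','square_tray','wound_core']: find(p,n)
for n,z in [('small_spool_foot',85),('large_spool_foot',59),('square_tray',11),('small_dish',10),('bar_rest',44)]: bar_pose(p,z,n=n)
E
```

```text
3.05 [ 487.5 -101.3  288.7] tool axes(cols)
 [[-0.881 -0.     0.474]
 [-0.474 -0.    -0.881]
 [ 0.    -1.     0.   ]] w 92.21217339422537 F [ 0.4 -0.5 -0.4] q [-0.36  0.25  1.5  -0.    1.39  0.72]
solder_bar 0.61 px [np.int64(322), np.int64(67), np.int64(338), np.int64(168)] n 1168 rect c [536.2 -82. ] size [100.   12.7] dir [0.897 0.441] deg 26.2
solder_bar 0.58 [540. -81.  96.] [331. 116.]
solder_bar 0.55 [537. -78.  84.] [327. 117.]
small_spool_foot 0.84 [537. -77.  87.] [326. 116.]
large_spool_foot 0.51 [551. -83.  59.] [336. 106.]
flux_tin 0.45 [555. -59.  23.] [319.  92.]
small_dish 0.63 [593.  34.   4.] [265.  25.]
square_tray 0.78 [ 470. -221.    7.] [395. 210.]
small_spool_foot 0.78 px [np.int64(308), np.int64(99), np.int64(349), np.int64(139)] n 919 rect c [535.4 -81.2] size [40.4 42.5] dir [ 0.474 -0.881] deg -61.7
large_spool_foot 0.56 px [np.int64(309), np.int64(95), np.int64(353), np.int64(132)] n 232 rect c [546.2 -82.1] size [33.3 50.7] dir [ 0.106 -0.994] deg -83.9
large_spool_foot 0.48 px [np.int64(362), np.int64(174), np.int64(429), np.int64(242)] n 3234 rect c [ 4
[... 270 characters left out ...]
(338), np.int64(167)] n 1143 rect c [534. -85.] size [122.5  14.9] dir [0.903 0.429] deg 25.4
square_tray 0.32 px [np.int64(234), np.int64(0), np.int64(293), np.int64(57)] n 2873 rect c [587.5  32.2] size [60.9 68.9] dir [ 0.474 -0.88 ] deg -61.7
small_dish 0.74 px [np.int64(234), np.int64(0), np.int64(293), np.int64(57)] n 2855 rect c [587.6  32.4] size [61.1 69.3] dir [ 0.474 -0.88 ] deg -61.7
bar_rest 0.61 px [np.int64(309), np.int64(99), np.int64(350), np.int64(139)] n 890 rect c [534.5 -83.7] size [45.1 47.4] dir [ 0.474 -0.881] deg -61.7
bar_rest 0.54 px [np.int64(426), np.int64(292), np.int64(445), np.int64(319)] n 288 rect c [ 380.4 -323. ] size [50.  18.8] dir [0.465 0.885] deg 62.3
```

View pics/w2.png

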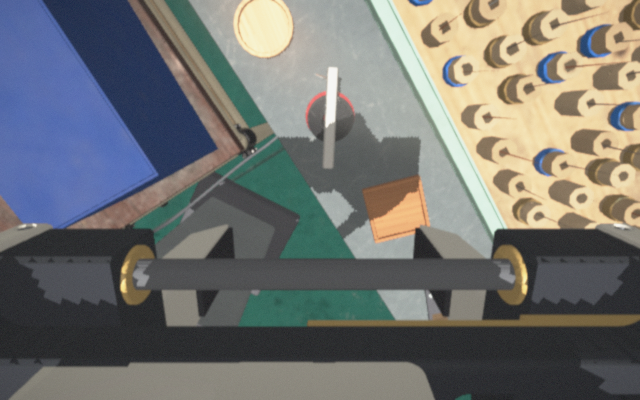

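The bar measures 100 x 12.7 mm at (536,-82), direction 26°, so it is the small one. In the picture it runs from (333,67) to (328,168), with the red lid below it at (330,117). I'll go to it.

Request:
arm_command([
  [-0.02, 0.03, 0.002, 2],
  [-0.017, 0.035, 0.002, 0],
  [-0.017, 0.035, 0, 0],
  [0, 0.035, 0, 0],
  [0, 0.025, 0, 0],
])

```text
time: 4.25
tool_pos: [537.0, -79.6, 126.2]
tcp_rot: [-1.572, -0.002, -2.683]
contact_force: [-0.7, -0.1, -0.5]
grip_width: 91.9
```

```bash
python3 - <<'E'
from h import *
pose(); to_tool([536.2,-82,95.5])
E
```

```text
4.25 [537.  -79.6 126.2] tool axes(cols)
 [[-0.897 -0.002  0.443]
 [-0.443  0.001 -0.897]
 [ 0.002 -1.    -0.002]] w 91.92696221612326 F [-0.7 -0.1 -0.5] q [-0.29  0.49  1.62 -0.    1.04  0.82]
tool delta mm [ 1.7 30.7  1.9]
```

Request:
arm_command([
  [0.002, 0.015, 0.002, 0],
  [0, 0.01, 0, 0],
  [0, 0.005, 0, 0],
  [0, 0, 0, 0],
])

```text
time: 4.65
tool_pos: [536.7, -82.8, 98.6]
tcp_rot: [-1.571, -0.0, -2.684]
contact_force: [-0.4, -0.8, 0.0]
grip_width: 91.5
```

Request:
arm_command([
  [0, 0, 0, 0],
  [0, 0, 0, 0],
  [0, 0, 0, 0],
  [0, 0, 0, 0],
  [0, 0, 0, 0],
], claw=255)

```text
time: 5.15
tool_pos: [536.8, -82.9, 99.0]
tcp_rot: [-1.57, 0.0, -2.684]
contact_force: [0.0, 0.7, -0.4]
grip_width: 56.3
```

Request:
arm_command([
  [0, 0, 0, 0],
  [0, 0, 0, 0],
  [0, 0, 0, 0],
  [0, 0, 0, 0],
  [0, 0, 0, 0],
])

```text
time: 5.65
tool_pos: [536.7, -82.9, 98.7]
tcp_rot: [-1.571, -0.0, -2.684]
contact_force: [-0.4, -0.4, 0.0]
grip_width: 16.4
```

Request:
arm_command([
  [0, 0, 0, 0],
  [0, 0, 0, 0],
  [0, 0.003, 0, 0],
  [0, 0.001, 0, 0],
  [0, 0, 0, 0],
], claw=195)

```text
time: 6.15
tool_pos: [536.5, -82.8, 94.4]
tcp_rot: [-1.571, -0.0, -2.684]
contact_force: [0.8, -0.1, 0.3]
grip_width: 21.6
```

Request:
arm_command([
  [0, 0, 0, 0],
  [0, 0, 0, 0],
  [0, 0, 0, 0],
  [0, 0, 0, 0],
  [0, 0, 0, 0],
], claw=255)

```text
time: 6.65
tool_pos: [536.7, -82.9, 94.7]
tcp_rot: [-1.571, 0.0, -2.684]
contact_force: [0.3, 0.4, -0.1]
grip_width: 11.1
```

Request:
arm_command([
  [0, -0.01, 0, 0],
  [0, -0.03, 0, 0],
  [0, -0.03, 0, 0],
  [0, -0.02, 0, 0],
  [0, 0, 0, 0],
])

```text
time: 7.15
tool_pos: [538.4, -83.3, 188.4]
tcp_rot: [-1.566, 0.005, -2.683]
contact_force: [1.5, 0.4, -0.5]
grip_width: 11.3
```

```bash
python3 - <<'E'
from h import *
pose()
p=snap('wrist'); save(p,'w3.png')
for n,z in [('solder_bar',180),('small_spool_foot',85),('square_tray',11),('small_dish',10)]: bar_pose(p,z,n=n)
E
```

```text
7.15 [538.4 -83.3 188.4] tool axes(cols)
 [[-0.897  0.007  0.442]
 [-0.442 -0.002 -0.897]
 [-0.005 -1.     0.005]] w 11.26447129935715 F [ 1.5  0.4 -0.5] q [-0.29  0.41  1.55 -0.    1.17  0.82]
solder_bar 0.84 px [np.int64(311), np.int64(143), np.int64(335), np.int64(319)] n 3400 rect c [540.3 -81.7] size [95.6 12.1] dir [0.896 0.445] deg 26.4
solder_bar 0.67 px [np.int64(292), np.int64(148), np.int64(352), np.int64(178)] n 336 rect c [574.4 -64.5] size [14.2 29.1] dir [ 0.426 -0.905] deg -64.8
small_spool_foot 0.74 px [np.int64(292), np.int64(166), np.int64(347), np.int64(220)] n 1215 rect c [535.9 -81.7] size [43.5 43.5] dir [0.962 0.274] deg 15.9
square_tray 0.7 px [np.int64(292), np.int64(166), np.int64(347), np.int64(220)] n 1216 rect c [520.1 -87.9] size [56.  56.4] dir [ 0.565 -0.825] deg -55.6
small_dish 0.7 px [np.int64(195), np.int64(28), np.int64(270), np.int64(107)] n 4649 rect c [591.5  34.1] size [69.  67.7] dir [0.105 0.994] deg 84.0
```

View pics/w3.png

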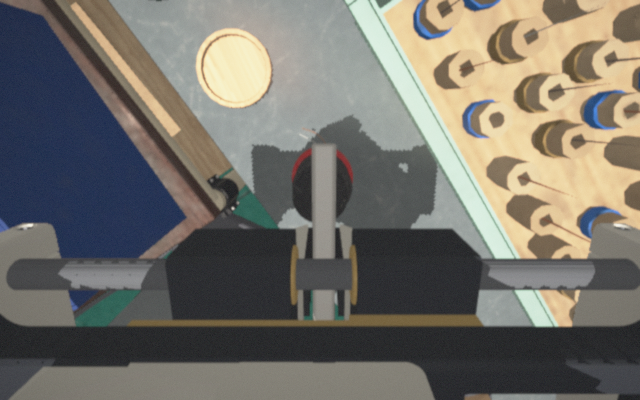

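The bar is held level. The wrist view shows the small spool and red lid below it at (322,190) and the small dish at (234,67). Next I go to the rest.

Request:
arm_command([
  [0.037, -0.004, 0.0256, 0],
  [0.037, -0.004, 0.0256, 0],
  [0.037, -0.004, 0.0256, 0],
  [0.037, -0.004, 0.0256, 0],
  [0.037, -0.004, 0.0256, 0],
])

```text
time: 7.9
tool_pos: [425.9, -280.5, 203.9]
tcp_rot: [-1.573, -0.001, -2.683]
contact_force: [0.9, -0.2, -0.7]
grip_width: 11.0
```

Request:
arm_command([
  [0.037, -0.004, 0.0256, 0],
  [0.037, -0.004, 0.0256, 0],
  [0.037, -0.004, 0.0256, 0],
  [0.037, -0.004, 0.0256, 0],
  [0, 0, 0, -8.5],
])

```text
time: 8.4
tool_pos: [336.8, -441.2, 219.8]
tcp_rot: [-1.571, -0.002, -2.539]
contact_force: [1.2, 0.5, -1.0]
grip_width: 11.0
```

Request:
arm_command([
  [0, 0, 0, -8.5],
  [0, 0, 0, -8.5],
  [0, 0, 0, -8.5],
  [0, 0, 0, 0],
  [0, 0, 0, 0],
])

```text
time: 8.9
tool_pos: [339.8, -436.5, 219.9]
tcp_rot: [-1.572, 0.001, -2.094]
contact_force: [0.1, -0.9, -0.8]
grip_width: 11.5
```

```bash
python3 - <<'E'
from h import *
pose()
p=snap('wrist'); save(p,'w4.png')
for n,z in [('solder_bar',180),('bar_rest',44),('square_tray',11)]: bar_pose(p,z,n=n)
find(p,'bar_rest')
E
```

```text
8.9 [ 339.8 -436.5  219.9] tool axes(cols)
 [[-0.5   -0.001  0.866]
 [-0.866  0.001 -0.5  ]
 [-0.001 -1.    -0.001]] w 11.512770833640918 F [ 0.1 -0.9 -0.8] q [-1.05  0.41  1.47 -0.    1.27 -0.52]
solder_bar 0.59 px [np.int64(312), np.int64(143), np.int64(335), np.int64(319)] n 3306 rect c [ 333.6 -445. ] size [114.8  13.9] dir [0.499 0.867] deg 60.1
bar_rest 0.68 px [np.int64(291), np.int64(8), np.int64(367), np.int64(120)] n 5008 rect c [ 392.7 -350.6] size [91.1 45.9] dir [0.773 0.634] deg 39.3
square_tray 0.65 px [np.int64(312), np.int64(144), np.int64(335), np.int64(319)] n 3250 rect c [ 297.9 -506.7] size [215.9  26.2] dir [0.499 0.866] deg 60.0
bar_rest 0.64 [ 395. -349.   10.] [328.  67.]
```

View pics/w4.png

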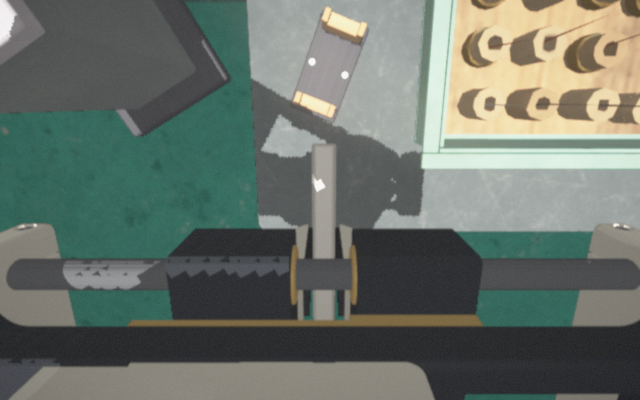

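```bash
python3 - <<'E'
from h import *
p=snap('wrist')
m=vision.regions_of(p,'bar_rest')[0]['mask']
m=cv2.dilate(m.astype(np.uint8),np.ones((5,5)))
hsv=cv2.cvtColor(p['img'],cv2.COLOR_RGB2HSV)
o=(m>0)&(hsv[...,1]>70)&(hsv[...,2]>120)
n,l,s,c=cv2.connectedComponentsWithStats(o.astype(np.uint8))
i=1+np.argsort(-s[1:,4])[:2]; print(s[i],c[i])
for z in (38,44):
    a=[ray(p,*c[k],z)[:2] for k in i]; d=a[0]-a[1]; print(z,np.round(a,1),'mid',np.mean(a,0).round(1),'sep',np.linalg.norm(d).round(1),np.degrees(np.arctan2(d[1],d[0])).round(1))
d=m.astype(bool)&~o; ys,xs=np.nonzero(cv2.erode(d.astype(np.uint8),np.ones((3,3))))
W=np.array([ray(p,u,v,6)[:2] for u,v in zip(xs,ys)],np.float32); print('plate',cv2.minAreaRect(W))
E
```

```text
[[322   8  45  35 359]
 [293  91  20  19  77]] [[341.20612813  29.32311978]
 [300.42857143 101.02597403]]
38 [[ 419.3 -328.6]
 [ 354.8 -364.2]] mid [ 387.1 -346.4] sep 73.6 28.9
44 [[ 418.5 -329.5]
 [ 355.2 -364.4]] mid [ 386.8 -346.9] sep 72.3 28.9
plate ((395.76239013671875, -348.2040710449219), (106.86016082763672, 54.89034652709961), 38.56019592285156)
```

```bash
python3 - <<'E'
from h import *
p=snap('wrist')
for a,b in [((315,104),(344,24))]:
    A,B=ray(p,*a,40)[:2],ray(p,*b,40)[:2]; d=B-A; print(A,B,(A+B)/2,np.linalg.norm(d),np.degrees(np.arctan2(d[1],d[0])))
c=np.array([394,-348.5]); th=np.radians(39); R2=np.array([[np.cos(th),-np.sin(th)],[np.sin(th),np.cos(th)]])
im=p['img'].copy()
def poly(cx,cy,w,h,z,col):
    P=[proj(p,np.append(c+R2@[cx+i*w/2,cy+j*h/2],z)) for i,j in((1,1),(1,-1),(-1,-1),(-1,1))]
    cv2.polylines(im,[np.int32(np.round(P))],True,col,1)
poly(0,0,100,50,6,(255,0,0))
for s in(38,-38):
    poly(s,0,12,28,44,(0,255,0))
cv2.imwrite('pics/w5.png',cv2.resize(im[0:130,250:420,::-1],None,fx=4,fy=4))
to_tool([394,-348.5,220])
E
```

```text
[ 365.56172856 -373.55271679] [ 423.2687935 -326.2870949] [ 394.41526103 -349.91990585] 74.59319242405314 39.319577285630494
tool delta mm [-103.4    0.8    3.1]
```

View pics/w5.png

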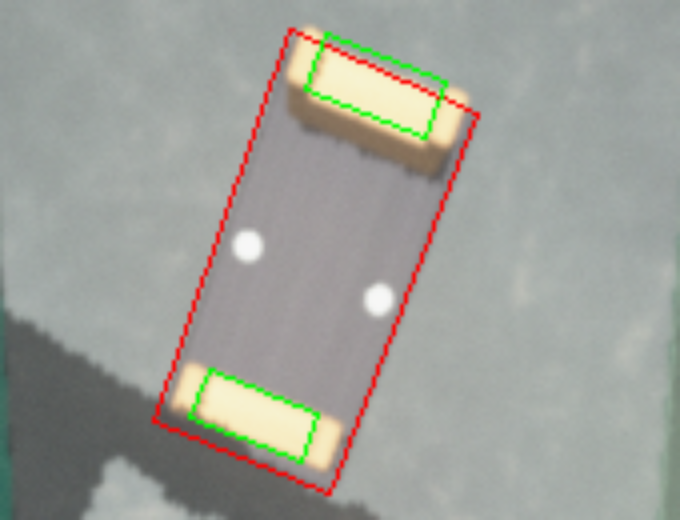

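The overlay fits the rest within about 1 mm: centre (394,-349), line 39°.

Request:
arm_command([
  [-0.0345, 0.02, 0.001, 0],
  [-0.0345, 0.02, 0.001, 0],
  [-0.0345, 0.02, 0.001, 8],
  [0, 0.02, 0, 8],
  [0, 0.02, 0, 4.7],
])

```text
time: 9.8
tool_pos: [394.6, -347.4, 120.3]
tcp_rot: [-1.57, 0.0, -2.455]
contact_force: [-0.0, -0.3, 0.4]
grip_width: 11.4
```

```bash
python3 - <<'E'
from h import *
pose(); to_tool([394,-349,46])
E
```

```text
9.8 [ 394.6 -347.4  120.3] tool axes(cols)
 [[-0.773  0.     0.634]
 [-0.634 -0.001 -0.773]
 [-0.    -1.     0.001]] w 11.434261975534344 F [-0.  -0.3  0.4] q [-0.87  0.46  1.68 -0.    1.    0.02]
tool delta mm [ 1.4 74.3  0.8]
```

Request:
arm_command([
  [0.001, 0.03, 0.001, 0],
  [0, 0.025, 0, 0],
  [0, 0.01, 0, 0],
  [0, 0.006, 0, 0],
  [0, 0, 0, 0],
])

```text
time: 10.3
tool_pos: [393.8, -350.0, 49.8]
tcp_rot: [-1.571, -0.0, -2.452]
contact_force: [0.7, 0.9, 0.8]
grip_width: 11.3
```

Request:
arm_command([
  [0, 0.001, 0, 0],
  [0, 0, 0, 0],
  [0, 0, 0, 0],
])

```text
time: 10.6
tool_pos: [394.0, -350.2, 49.5]
tcp_rot: [-1.569, -0.0, -2.451]
contact_force: [-0.5, 0.2, -0.3]
grip_width: 11.3
```

Request:
arm_command([
  [0, 0.002, 0, 0],
  [0, 0.002, 0, 0],
  [0, 0, 0, 0],
  [0, 0, 0, 0],
])

```text
time: 11.0
tool_pos: [393.8, -349.8, 44.7]
tcp_rot: [-1.571, -0.0, -2.451]
contact_force: [0.8, -0.5, -0.2]
grip_width: 11.1
```

Request:
arm_command([
  [0, 0, 0, 0],
  [0, 0, 0, 0],
  [0, 0, 0, 0],
  [0, 0, 0, 0],
], claw=180)

```text
time: 11.4
tool_pos: [393.7, -349.8, 44.7]
tcp_rot: [-1.571, -0.0, -2.451]
contact_force: [0.4, 0.6, -0.1]
grip_width: 27.0
```

Request:
arm_command([
  [0, -0.03, 0, 0],
  [0, -0.05, 0, 0],
  [0, -0.05, 0, 0],
  [0.04, -0.04, 0, 0],
  [0.04, 0, 0, 0],
])

```text
time: 11.9
tool_pos: [337.2, -399.9, 215.8]
tcp_rot: [-1.56, -0.001, -2.448]
contact_force: [0.6, -0.4, -1.1]
grip_width: 27.1
```

```bash
python3 - <<'E'
from h import *
pose()
p=snap('wrist'); save(p,'w6.png',(160,0,480,230),2)
for n,z in [('solder_bar',43),('square_tray',11)]: bar_pose(p,z,n=n)
E
```

```text
11.9 [ 337.2 -399.9  215.8] tool axes(cols)
 [[-0.769  0.006  0.639]
 [-0.639 -0.009 -0.769]
 [ 0.001 -1.     0.011]] w 27.121433004104357 F [ 0.6 -0.4 -1.1] q [-1.02  0.35  1.57  0.    1.21 -0.14]
solder_bar 0.65 px [np.int64(313), np.int64(35), np.int64(326), np.int64(148)] n 1446 rect c [ 394.1 -349.2] size [100.2  11.6] dir [0.774 0.633] deg 39.3
square_tray 0.25 px [np.int64(312), np.int64(36), np.int64(326), np.int64(148)] n 1484 rect c [ 394.2 -349. ] size [109.2  14.5] dir [0.775 0.632] deg 39.2
```

View pics/w6.png

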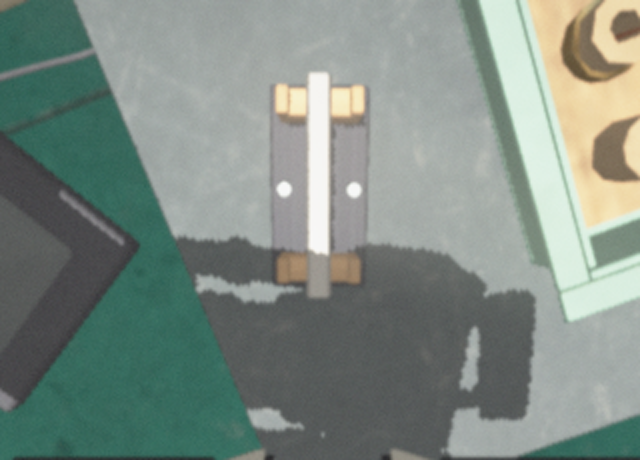

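The bar lies across both cradles, measured at (394.1,-349.2) and 39.3°. Next is the small spool, with the fingers turned to open along the wall line.

Request:
arm_command([
  [-0.043, -0.005, -0.018, 0],
  [-0.043, -0.005, -0.018, 0],
  [-0.043, -0.005, -0.018, 0],
  [-0.043, 0, -0.018, 0],
  [-0.043, 0, -0.018, 0],
], claw=0)

```text
time: 12.55
tool_pos: [444.8, -188.6, 224.6]
tcp_rot: [-1.572, 0.0, -2.451]
contact_force: [-0.0, 0.2, -0.4]
grip_width: 62.4
```

Request:
arm_command([
  [-0.043, 0, -0.018, 0],
  [-0.043, 0, -0.018, 0],
  [-0.043, 0, -0.018, 0],
  [0, 0, 0, 8.5],
  [0, 0, 0, 8.5],
])

```text
time: 13.05
tool_pos: [509.4, -64.6, 224.1]
tcp_rot: [-1.572, -0.001, -2.75]
contact_force: [-0.0, -0.4, -0.1]
grip_width: 91.5
```

Request:
arm_command([
  [0, 0, 0, 8.5],
  [0, 0, 0, 8.5],
  [0, 0, 0, 8.5],
  [0, 0, 0, 8.5],
  [0, 0, 0, 8.5],
])

```text
time: 13.55
tool_pos: [508.9, -66.4, 224.2]
tcp_rot: [-1.571, -0.002, 2.788]
contact_force: [0.2, 0.0, -0.0]
grip_width: 92.1
```

Request:
arm_command([
  [0, 0, 0, 8.5],
  [0, 0, 0, 1],
  [0, 0, 0, 0],
  [0, 0, 0, 0],
])

```text
time: 13.95
tool_pos: [509.1, -67.2, 224.8]
tcp_rot: [-1.571, -0.001, 2.631]
contact_force: [0.3, 0.5, -0.1]
grip_width: 91.7
```

```bash
python3 - <<'E'
from h import *
pose()
p=snap('wrist'); save(p,'w7.png')
for n,z in [('small_spool_foot',85),('large_spool_foot',59),('flux_tin',23),('square_tray',11)]: bar_pose(p,z,n=n)
to_tool([535.9,-81.7,200])
E
```

```text
13.95 [509.1 -67.2 224.8] tool axes(cols)
 [[-0.872 -0.001 -0.489]
 [ 0.489  0.    -0.872]
 [ 0.001 -1.     0.   ]] w 91.74974025767338 F [ 0.3  0.5 -0.1] q [-0.28  0.33  1.57  0.    1.24  1.8 ]
small_spool_foot 0.68 px [np.int64(298), np.int64(122), np.int64(347), np.int64(172)] n 1858 rect c [536.3 -82.7] size [42.7 43.2] dir [ 0.872 -0.489] deg -29.3
large_spool_foot 0.73 px [np.int64(296), np.int64(114), np.int64(350), np.int64(153)] n 586 rect c [542.4 -89.7] size [49.6 36. ] dir [0.818 0.575] deg 35.1
flux_tin 0.66 px [np.int64(294), np.int64(109), np.int64(350), np.int64(146)] n 310 rect c [546.2 -89.4] size [56.3 37.6] dir [0.679 0.734] deg 47.3
square_tray 0.57 px [np.int64(417), np.int64(80), np.int64(513), np.int64(171)] n 5648 rect c [ 472.6 -221. ] size [82.  78.6] dir [0.728 0.686] deg 43.3
tool delta mm [-30.1  25.   -0.9]
```

View pics/w7.png

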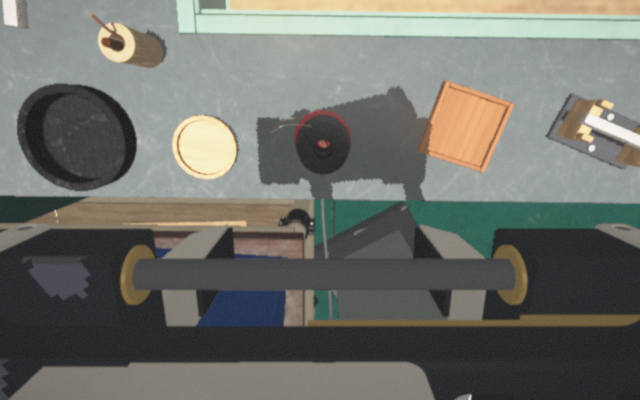

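The wrist view shows the small spool on top at (322,147), with its thin tail up-left near (290,127), clear of the finger line. The small dish is at (205,146), the tray at (467,126) and the black decoy dish at (77,137).

Request:
arm_command([
  [-0.03, 0.03, -0.0005, 0],
  [0, 0.035, 0, 0],
  [0, 0.035, 0, 0],
  [0, 0.025, 0, 0],
  [0, 0, 0, 0],
])

```text
time: 14.7
tool_pos: [533.3, -81.5, 96.8]
tcp_rot: [-1.569, -0.007, 2.628]
contact_force: [-0.7, 1.0, -0.4]
grip_width: 91.8
```

```bash
python3 - <<'E'
from h import *
pose(); to_tool([536.1,-82.2,76])
E
```

```text
14.7 [533.3 -81.5  96.8] tool axes(cols)
 [[-0.871 -0.007 -0.492]
 [ 0.492  0.002 -0.871]
 [ 0.007 -1.     0.002]] w 91.83304588277495 F [-0.7  1.  -0.4] q [-0.29  0.52  1.66 -0.    0.97  1.79]
tool delta mm [-3.  20.8 -0.8]
```

Request:
arm_command([
  [-0.002, 0.01, 0, 0],
  [0, 0.009, -0.001, 0],
  [0, 0, 0, 0],
  [0, 0, 0, 0],
])

```text
time: 15.1
tool_pos: [538.1, -82.2, 81.6]
tcp_rot: [-1.571, 0.001, 2.628]
contact_force: [0.9, -0.2, 0.1]
grip_width: 91.8
```

Request:
arm_command([
  [0, 0, 0, 0],
  [0, 0, 0, 0],
  [0, 0, 0, 0],
  [0, 0, 0, 0],
  [0, 0, 0, 0],
], claw=110)

```text
time: 15.6
tool_pos: [537.8, -82.2, 81.2]
tcp_rot: [-1.571, 0.0, 2.627]
contact_force: [0.8, -0.6, 0.1]
grip_width: 56.3
```

```bash
python3 - <<'E'
from h import *
pose(); to_tool([536.1,-82.2,76])
E
```

```text
15.6 [537.8 -82.2  81.2] tool axes(cols)
 [[-0.871  0.    -0.492]
 [ 0.492 -0.    -0.871]
 [-0.    -1.    -0.   ]] w 56.32439876353882 F [ 0.8 -0.6  0.1] q [-0.29  0.54  1.67 -0.    0.93  1.79]
tool delta mm [1.5 5.2 0.9]
```

Request:
arm_command([
  [0.0015, 0.004, 0.001, 0],
  [0, 0, 0, 0],
  [0, 0, 0, 0],
])

```text
time: 15.9
tool_pos: [535.8, -82.3, 76.9]
tcp_rot: [-1.571, -0.0, 2.627]
contact_force: [0.4, -0.3, 0.5]
grip_width: 52.4
```

Request:
arm_command([
  [0, 0, 0, 0],
  [0, 0, 0, 0],
  [0, 0, 0, 0],
  [0, 0, 0, 0],
  [0, 0, 0, 0],
], claw=255)

```text
time: 16.4
tool_pos: [536.1, -82.4, 77.1]
tcp_rot: [-1.571, 0.0, 2.627]
contact_force: [0.5, -1.3, 0.4]
grip_width: 38.6
```

Request:
arm_command([
  [0, -0.005, 0, 0],
  [0, -0.015, 0, 0],
  [0, -0.02, 0, 0],
  [0, -0.02, 0, 0],
  [0, 0, 0, 0],
])

```text
time: 16.9
tool_pos: [537.5, -82.7, 139.7]
tcp_rot: [-1.572, 0.005, 2.628]
contact_force: [0.7, -0.2, -1.2]
grip_width: 38.1
```

```bash
python3 - <<'E'
from h import *
pose(); to_tool([591.5,34.1,100])
p=snap('wrist'); save(p,'w8.png')
for n,z in [('small_spool_foot',145),('large_spool_foot',59),('flux_tin',23),('small_dish',10)]: bar_pose(p,z,n=n)
E
```

```text
16.9 [537.5 -82.7 139.7] tool axes(cols)
 [[-0.871  0.005 -0.492]
 [ 0.492 -0.002 -0.871]
 [-0.005 -1.    -0.001]] w 38.08539464673213 F [ 0.7 -0.2 -1.2] q [-0.29  0.47  1.61  0.    1.06  1.79]
tool delta mm [  10.6   39.8 -128.2]
small_spool_foot 0.56 px [np.int64(236), np.int64(198), np.int64(366), np.int64(300)] n 4664 rect c [544.4 -83.2] size [62.7 45.7] dir [0.998 0.056] deg 3.2
large_spool_foot 0.82 px [np.int64(288), np.int64(160), np.int64(359), np.int64(213)] n 2413 rect c [547.2 -90. ] size [51.3 37.3] dir [0.547 0.837] deg 56.9
```

View pics/w8.png

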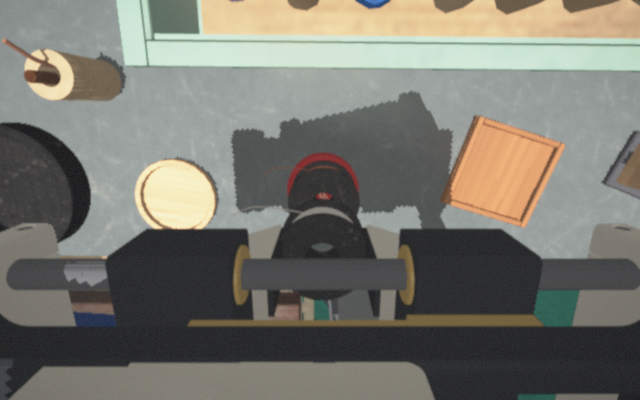

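```bash
python3 - <<'E'
from h import *
p=snap('wrist'); T=T_tool()
m=np.linalg.inv(p['mount'])
im=p['img'].copy(); K=np.array(p['camera_matrix'])
def pr(t): c=m@np.append(t,1); u=K@c[:3]; return u[:2]/u[2]
for dx in (0,):
  for y,col in((-8,(0,255,0)),(18,(255,0,0))):
    P=[pr([21.5*np.cos(a),y,21.5*np.sin(a)]) for a in np.linspace(0,6.3,60)]
    cv2.polylines(im,[np.int32(np.round(P))],True,col,1)
cv2.imwrite('pics/w9.png',cv2.resize(im[150:320,220:420,::-1],None,fx=4,fy=4,interpolation=cv2.INTER_CUBIC))
E
```

```text
(no output)
```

View pics/w9.png

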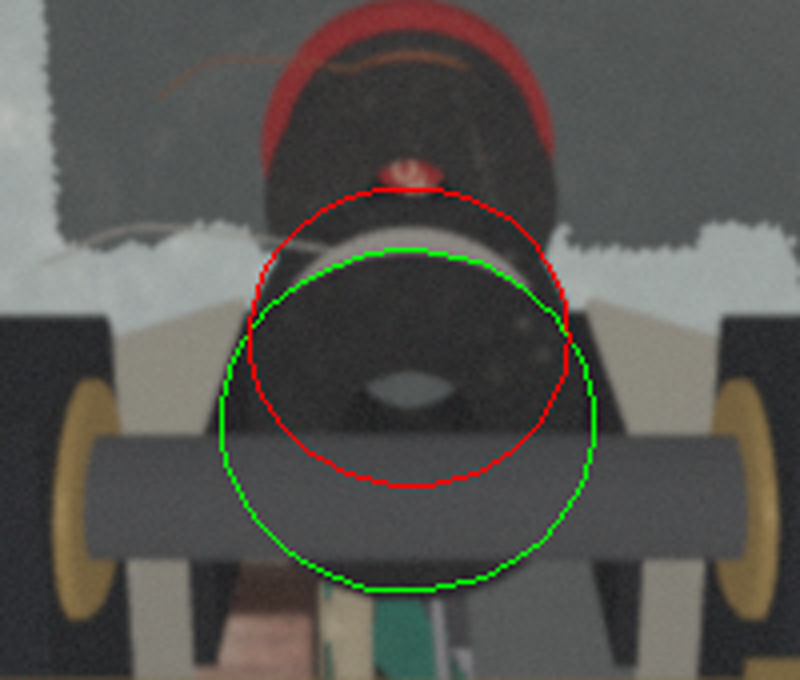

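The overlay shows the spool gripped centrally and upright. Its top sits 8 mm behind the TCP. Now to the small dish.

Request:
arm_command([
  [0.0035, 0, -0.043, 0],
  [0.0035, 0, -0.043, 0],
  [0.0035, 0.02, -0.042, 0],
  [0, 0.03, 0, 0],
  [0, 0, 0, 0],
])

```text
time: 17.7
tool_pos: [586.7, 35.7, 82.4]
tcp_rot: [-1.566, -0.009, 2.63]
contact_force: [-1.1, -0.2, -2.0]
grip_width: 38.4
```

```bash
python3 - <<'E'
from h import *
pose(); to_tool([591.5,34.1,22])
E
```

```text
17.7 [586.7  35.7  82.4] tool axes(cols)
 [[-0.872 -0.01  -0.49 ]
 [ 0.49   0.    -0.872]
 [ 0.009 -1.     0.004]] w 38.36349096643428 F [-1.1 -0.2 -2. ] q [-0.07  0.61  1.53 -0.    1.01  2.01]
tool delta mm [-5.5 60.3 -1.2]
```

Request:
arm_command([
  [-0.003, 0.02, -0.001, 0],
  [0, 0.02, 0, 0],
  [0, 0.01, 0, 0],
  [0, 0, 0, 0],
  [0, 0, 0, 0],
])

```text
time: 18.2
tool_pos: [593.3, 33.2, 37.9]
tcp_rot: [-1.571, 0.001, 2.627]
contact_force: [0.2, -0.7, -1.8]
grip_width: 38.4
```

```bash
python3 - <<'E'
from h import *
to_tool([591.5,34.1,22])
E
```

```text
tool delta mm [ 2.  15.9  0.1]
```

Request:
arm_command([
  [0.002, 0.006, 0, 0],
  [0, 0.006, 0, 0],
  [0, 0.003, 0, 0],
  [0, 0, 0, 0],
  [0, 0, 0, 0],
])

```text
time: 18.7
tool_pos: [591.1, 34.8, 22.1]
tcp_rot: [-1.571, -0.0, 2.628]
contact_force: [-1.1, 0.1, 0.2]
grip_width: 38.6
```

Request:
arm_command([
  [0, 0, 0, 0],
  [0, 0, 0, 0],
  [0, 0, 0, 0],
  [0, 0, 0, 0],
  [0, 0, 0, 0],
], claw=50)

```text
time: 19.2
tool_pos: [591.3, 34.6, 22.1]
tcp_rot: [-1.571, 0.0, 2.627]
contact_force: [-0.5, -0.0, 0.1]
grip_width: 71.7
```

Request:
arm_command([
  [0, -0.02, 0, 0],
  [0, -0.05, 0, 0],
  [0, -0.05, 0, 0],
  [0, -0.05, 0, 0],
  [0.03, -0.02, 0.01, 0],
])

```text
time: 19.7
tool_pos: [564.2, 40.0, 217.4]
tcp_rot: [-1.576, 0.01, 2.627]
contact_force: [0.3, 0.6, -0.3]
grip_width: 74.2
```

Request:
arm_command([
  [0.005, 0, 0.04, 0],
  [0.005, 0, 0.04, 0],
  [0.005, 0, 0.04, 0],
  [0, 0, 0, 0],
  [0, 0, 0, 0],
], claw=0)

```text
time: 20.2
tool_pos: [488.0, -56.9, 212.5]
tcp_rot: [-1.571, 0.001, 2.625]
contact_force: [0.2, 0.4, -0.7]
grip_width: 91.2
```

```bash
python3 - <<'E'
from h import *
pose()
p=snap('wrist'); save(p,'w10.png')
for n,z in [('small_spool_foot',30),('small_dish',10),('large_spool_foot',59),('flux_tin',23),('square_tray',11)]: bar_pose(p,z,n=n)
E
```

```text
20.2 [488.  -56.9 212.5] tool axes(cols)
 [[-0.87   0.001 -0.493]
 [ 0.493 -0.    -0.87 ]
 [-0.001 -1.    -0.   ]] w 91.20855363397523 F [ 0.2  0.4 -0.7] q [-0.27  0.3   1.65  0.    1.19  1.81]
small_spool_foot 0.71 px [np.int64(168), np.int64(107), np.int64(219), np.int64(151)] n 1846 rect c [588.3  31.3] size [50.7 42.4] dir [0.493 0.87 ] deg 60.4
small_dish 0.78 px [np.int64(164), np.int64(93), np.int64(231), np.int64(159)] n 1698 rect c [590.7  33.4] size [69.3 67.2] dir [0.493 0.87 ] deg 60.4
small_dish 0.68 px [np.int64(558), np.int64(68), np.int64(639), np.int64(148)] n 3764 rect c [ 400.9 -348.2] size [102.4  60.3] dir [0.78  0.625] deg 38.7
large_spool_foot 0.92 px [np.int64(292), np.int64(89), np.int64(350), np.int64(147)] n 2542 rect c [536.9 -83.3] size [51.2 50.3] dir [0.957 0.291] deg 16.9
flux_tin 0.56 px [np.int64(291), np.int64(85), np.int64(346), np.int64(125)] n 389 rect c [548.8 -87.5] size [47.9 37.3] dir [0.759 0.651] deg 40.6
square_tray 0.97 px [np.int64(420), np.int64(54), np.int64(522), np.int64(151)] n 6318 rect c [ 472.6 -220.9] size [81.3 78.6] dir [0.724 0.69 ] deg 43.6
```

View pics/w10.png

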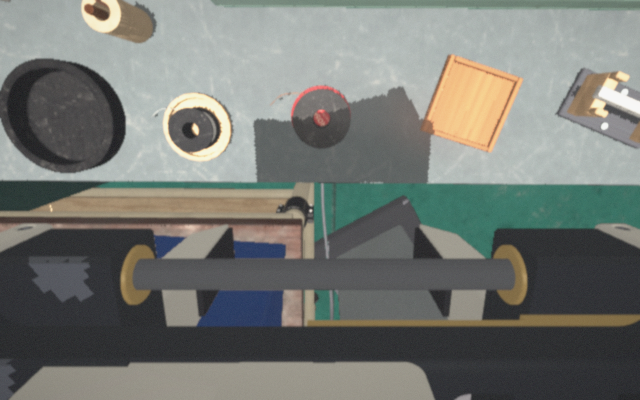

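The small spool sits flat in the dish at (193,130), matching it within about 1 mm by TCP. The large spool is now exposed at (321,118), with its tail at (285,97) off the finger line.

Request:
arm_command([
  [-0.028, 0.03, -0.001, 0],
  [-0.028, 0.035, 0, 0],
  [0, 0.035, 0, 0],
  [0, 0.03, 0, 0],
  [0, 0, 0, 0],
])

```text
time: 21.0
tool_pos: [534.8, -81.8, 78.0]
tcp_rot: [-1.569, -0.009, 2.628]
contact_force: [-0.8, -0.1, 0.5]
grip_width: 92.2
```

Request:
arm_command([
  [0, 0, 0, 0],
  [0, 0, 0, 0],
])

```text
time: 21.2
tool_pos: [538.6, -83.1, 83.9]
tcp_rot: [-1.571, 0.003, 2.628]
contact_force: [0.1, -0.6, 0.9]
grip_width: 91.8
```

```bash
python3 - <<'E'
from h import *
to_tool([536.9,-83.3,51])
E
```

```text
tool delta mm [ 1.5 32.9  1. ]
```

Request:
arm_command([
  [0.001, 0.012, 0.001, 0],
  [0, 0.012, 0, 0],
  [0, 0.008, 0, 0],
  [0, 0, 0, 0],
  [0, 0, 0, 0],
])

```text
time: 21.7
tool_pos: [535.8, -83.4, 49.8]
tcp_rot: [-1.571, -0.001, 2.627]
contact_force: [-0.6, -0.4, 0.1]
grip_width: 91.9
```

Request:
arm_command([
  [0, 0, 0, 0],
  [0, 0, 0, 0],
  [0, 0, 0, 0],
  [0, 0, 0, 0],
  [0, 0, 0, 0],
], claw=90)

```text
time: 22.2
tool_pos: [536.0, -83.4, 50.2]
tcp_rot: [-1.571, 0.0, 2.627]
contact_force: [-0.2, -0.0, -0.1]
grip_width: 60.2
```

```bash
python3 - <<'E'
from h import *
pose();to_tool([536.9,-83.3,51])
E
```

```text
22.2 [536.  -83.4  50.2] tool axes(cols)
 [[-0.871  0.    -0.492]
 [ 0.492 -0.    -0.871]
 [-0.    -1.     0.   ]] w 60.16988881684466 F [-0.2 -0.  -0.1] q [-0.3   0.59  1.7  -0.    0.86  1.79]
tool delta mm [-0.7 -0.8 -0.6]
```

Request:
arm_command([
  [0, 0, 0, 0],
  [0, 0, 0, 0],
  [0, 0, 0, 0],
  [0, 0, 0, 0],
  [0, 0, 0, 0],
], claw=255)

```text
time: 22.7
tool_pos: [536.0, -83.3, 50.1]
tcp_rot: [-1.571, 0.0, 2.628]
contact_force: [0.2, 1.2, 1.1]
grip_width: 47.4
```

Request:
arm_command([
  [0, -0.005, 0, 0],
  [0, -0.015, 0, 0],
  [0, -0.025, 0, 0],
  [0, -0.025, 0, 0],
  [0, -0.02, 0, 0],
])

```text
time: 23.2
tool_pos: [536.0, -83.6, 141.6]
tcp_rot: [-1.571, 0.001, 2.627]
contact_force: [0.5, 0.5, -0.7]
grip_width: 47.7
```

```bash
python3 - <<'E'
from h import *
pose();to_tool([472.6,-221,100])
p=snap('wrist'); save(p,'w11.png')
for n,z in [('square_tray',11),('flux_tin',23)]: bar_pose(p,z,n=n)
E
```

```text
23.2 [536.  -83.6 141.6] tool axes(cols)
 [[-0.871  0.001 -0.492]
 [ 0.492 -0.001 -0.871]
 [-0.001 -1.     0.   ]] w 47.73384737093728 F [ 0.5  0.5 -0.7] q [-0.3   0.46  1.61 -0.    1.07  1.79]
tool delta mm [-12.4  41.6 150.8]
square_tray 0.67 px [np.int64(438), np.int64(113), np.int64(561), np.int64(224)] n 8491 rect c [ 473.3 -220.6] size [82.3 77.4] dir [0.727 0.686] deg 43.3
flux_tin 0.84 px [np.int64(285), np.int64(149), np.int64(357), np.int64(198)] n 2281 rect c [548.8 -88.4] size [60.  38.9] dir [0.42  0.908] deg 65.2
```

View pics/w11.png

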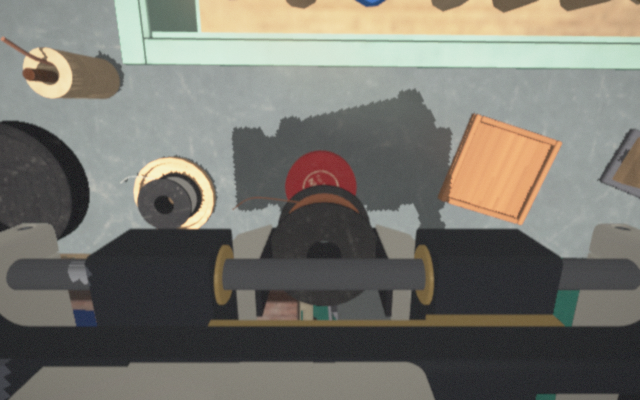

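The large spool is held upright. The tin's red lid is below it at (321,185), the tray is at (500,170), and the small spool rests in its dish.

Request:
arm_command([
  [-0.003, 0, 0.038, 0],
  [-0.003, 0, 0.038, 0],
  [-0.003, 0, 0.038, 0],
  [-0.003, 0.02, 0.037, 0],
  [0, 0.02, 0, 0],
])

```text
time: 23.85
tool_pos: [470.1, -224.2, 98.6]
tcp_rot: [-1.57, -0.0, 2.623]
contact_force: [0.7, 1.5, -1.2]
grip_width: 47.3
```

Request:
arm_command([
  [0, 0.02, 0, 0],
  [0, 0.01, 0, 0],
  [0, 0, 0, 0],
  [0, 0, 0, 0],
])

```text
time: 24.25
tool_pos: [472.3, -220.6, 70.0]
tcp_rot: [-1.571, -0.0, 2.628]
contact_force: [-0.1, -0.2, -1.2]
grip_width: 47.4
```

```bash
python3 - <<'E'
from h import *
pose();to_tool([473,-220.8,32])
E
```

```text
24.25 [ 472.3 -220.6   70. ] tool axes(cols)
 [[-0.871 -0.    -0.491]
 [ 0.491  0.    -0.871]
 [ 0.    -1.     0.   ]] w 47.422281037404 F [-0.1 -0.2 -1.2] q [-0.58  0.53  1.74 -0.    0.87  1.5 ]
tool delta mm [-0.8 38.  -0.2]
```

Request:
arm_command([
  [0, 0.015, 0, 0],
  [0, 0.012, 0, 0],
  [0, 0.006, 0, 0],
  [0, 0.002, 0, 0],
  [0, 0, 0, 0],
])

```text
time: 24.75
tool_pos: [472.2, -220.8, 35.1]
tcp_rot: [-1.571, -0.0, 2.628]
contact_force: [0.3, 0.1, -2.4]
grip_width: 47.2
```

Request:
arm_command([
  [0, 0, 0, 0],
  [0, 0, 0, 0],
])

```text
time: 24.95
tool_pos: [472.4, -221.0, 35.5]
tcp_rot: [-1.571, 0.001, 2.627]
contact_force: [0.3, 0.2, -1.5]
grip_width: 47.3
```

Request:
arm_command([
  [0, 0.002, 0, 0],
  [0, 0.001, 0, 0],
  [0, 0, 0, 0],
  [0, 0, 0, 0],
])

```text
time: 25.35
tool_pos: [472.1, -220.8, 32.1]
tcp_rot: [-1.571, 0.0, 2.627]
contact_force: [0.3, -0.5, 0.2]
grip_width: 47.7
```

Request:
arm_command([
  [0, 0, 0, 0],
  [0, 0, 0, 0],
  [0, 0, 0, 0],
  [0, 0, 0, 0],
  [0, 0, 0, 0],
], claw=0)

```text
time: 25.85
tool_pos: [472.2, -220.8, 32.1]
tcp_rot: [-1.571, 0.0, 2.628]
contact_force: [-0.4, 0.3, -0.2]
grip_width: 83.2
```

Request:
arm_command([
  [0, -0.02, 0, 0],
  [0, -0.05, 0, 0],
  [0, -0.05, 0, 0],
  [0.03, -0.04, 0, 0],
  [0.03, -0.02, 0, 0],
])

```text
time: 26.35
tool_pos: [420.5, -191.8, 215.5]
tcp_rot: [-1.57, 0.006, 2.628]
contact_force: [-0.5, -0.2, -0.2]
grip_width: 91.7
```

Request:
arm_command([
  [-0.003, 0, -0.04, 0],
  [-0.003, 0, -0.04, 0],
  [-0.003, 0, -0.035, 0],
  [-0.003, 0, -0.035, 0],
  [0, 0, 0, 0],
])

```text
time: 26.85
tool_pos: [505.6, -63.6, 212.0]
tcp_rot: [-1.572, 0.001, 2.631]
contact_force: [-0.2, -0.5, 0.7]
grip_width: 91.7
```

```bash
python3 - <<'E'
from h import *
pose()
p=snap('wrist'); save(p,'w12.png')
for n,z in [('small_spool_foot',30),('large_spool_foot',41),('flux_tin',23),('square_tray',11)]: bar_pose(p,z,n=n)
p=snap('side');
for n in ['large_dish','glue_bottle','wound_core']: find(p,n)
for n,z in [('large_dish',10)]: bar_pose(p,z,n=n)
E
```

```text
26.85 [505.6 -63.6 212. ] tool axes(cols)
 [[-0.873  0.001 -0.488]
 [ 0.488  0.001 -0.873]
 [-0.001 -1.    -0.001]] w 91.734944597158 F [-0.2 -0.5  0.7] q [-0.28  0.33  1.6   0.    1.2   1.8 ]
small_spool_foot 0.88 px [np.int64(173), np.int64(124), np.int64(224), np.int64(170)] n 1836 rect c [588.5  31.3] size [51.5 44. ] dir [0.264 0.965] deg 74.7
large_spool_foot 0.75 px [np.int64(445), np.int64(97), np.int64(515), np.int64(152)] n 3103 rect c [ 475.6 -216.6] size [66.  50.9] dir [0.488 0.873] deg 60.8
large_spool_foot 0.59 px [np.int64(422), np.int64(75), np.int64(522), np.int64(170)] n 3150 rect c [ 480.6 -210.1] size [74.7 72.2] dir [0.732 0.681] deg 42.9
flux_tin 0.65 px [np.int64(295), np.int64(105), np.int64(353), np.int64(164)] n 2746 rect c [537.9 -82.7] size [57.7 58.8] dir [ 0.687 -0.727] deg -46.6
square_tray 0.69 px [np.int64(422), np.int64(75), np.int64(523), np.int64(169)] n 3042 rect c [ 473.  -220.8] size [81.  78.1] dir [0.728 0.686] deg 43.3
square_tray 0.32 px [np.int64(447), np.int64(97), np.int64(513), np.int64(152)] n 3008 rect c [ 466.7 -227.7] size [68.4 55.8] dir [0.443 0.896] deg 63.7
large_dish 0.57 [534. 386.   4.] [341. 279.]
glue_bottle 0.96 [605. 503.  68.] [314. 288.]
wound_core 0.74 [704.  49.  38.] [287. 209.]
large_dish 0.93 px [np.int64(326), np.int64(268), np.int64(356), np.int64(290)] n 558 rect c [534.8 391.3] size [94.8 81.2] dir [0.013 1.   ] deg 89.2
```

View pics/w12.png

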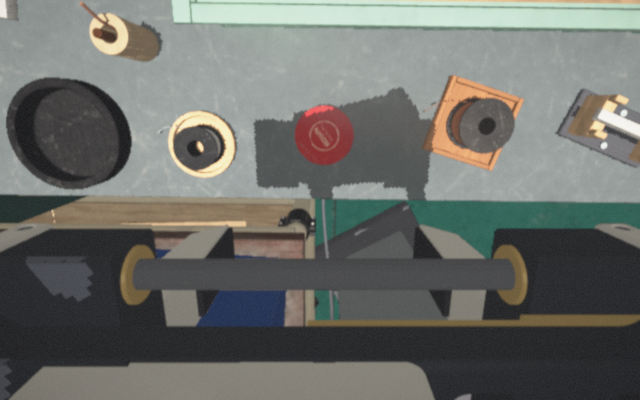

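Both spools sit in their holders. The tin's lid is at (324,135), measured at (538,-83).

Request:
arm_command([
  [-0.019, 0.035, 0, 0],
  [-0.018, 0.04, 0.001, 0],
  [0, 0.04, 0, 0],
  [0, 0.035, 0, 0],
  [0, 0.015, 0, 0],
])

```text
time: 27.85
tool_pos: [533.8, -85.5, 43.7]
tcp_rot: [-1.57, -0.005, 2.627]
contact_force: [0.1, 0.2, 0.2]
grip_width: 91.8
```

Request:
arm_command([
  [0, 0, 0, 0],
  [0, 0, 0, 0],
  [0, 0, 0, 0],
])

```text
time: 28.15
tool_pos: [536.8, -86.0, 48.5]
tcp_rot: [-1.571, 0.003, 2.627]
contact_force: [-0.8, -0.1, -0.8]
grip_width: 91.7
```

```bash
python3 - <<'E'
from h import *
to_tool([537.6,-82.9,17.5])
E
```

```text
tool delta mm [ 0.9 31.  -3.1]
```

Request:
arm_command([
  [0.001, 0.01, -0.003, 0],
  [0, 0.01, 0, 0],
  [0, 0.008, 0, 0],
  [0, 0, 0, 0],
  [0, 0, 0, 0],
])

```text
time: 28.65
tool_pos: [536.3, -82.5, 18.7]
tcp_rot: [-1.571, -0.001, 2.628]
contact_force: [-0.4, -0.3, 0.0]
grip_width: 91.7
```

```bash
python3 - <<'E'
from h import *
to_tool([537.6,-82.9,17.5])
E
```

```text
tool delta mm [-1.3  1.2 -0.3]
```

Request:
arm_command([
  [-0.001, 0.001, 0, 0],
  [0, 0, 0, 0],
  [0, 0, 0, 0],
  [0, 0, 0, 0],
  [0, 0, 0, 0],
], claw=255)

```text
time: 29.15
tool_pos: [537.4, -83.0, 18.2]
tcp_rot: [-1.571, 0.0, 2.627]
contact_force: [-0.8, 0.3, 0.1]
grip_width: 57.7
```

Request:
arm_command([
  [0, 0, 0, 0],
  [0, 0, 0, 0],
  [0, 0, 0, 0],
  [0, -0.01, 0, 0],
  [0, -0.02, 0, 0],
])

```text
time: 29.65
tool_pos: [536.1, -82.7, 47.5]
tcp_rot: [-1.57, -0.003, 2.628]
contact_force: [-0.0, -0.1, 0.4]
grip_width: 57.8
```

Request:
arm_command([
  [0, -0.03, 0, 0],
  [0, -0.045, 0, 0],
  [0, -0.045, 0, 0],
  [0, -0.045, 0, 0],
  [0, -0.045, 0, 0],
])

```text
time: 30.15
tool_pos: [536.7, -82.8, 260.6]
tcp_rot: [-1.571, 0.0, 2.628]
contact_force: [0.6, -0.1, -1.4]
grip_width: 57.8
```

```bash
python3 - <<'E'
from h import *
pose()
p=snap('wrist'); save(p,'w13.png'); bar_pose(p,260,n='flux_tin'); find(p,'flux_tin')
p=snap('scene'); find(p,'flux_tin')
E
```

```text
30.15 [536.7 -82.8 260.6] tool axes(cols)
 [[-0.871  0.    -0.492]
 [ 0.492 -0.    -0.871]
 [-0.    -1.     0.   ]] w 57.767541786144214 F [ 0.6 -0.1 -1.4] q [-0.29  0.36  1.43 -0.    1.35  1.79]
flux_tin 0.55 px [np.int64(263), np.int64(185), np.int64(384), np.int64(308)] n 8573 rect c [535.8 -83.9] size [58.9 65. ] dir [ 0.991 -0.135] deg -7.7
flux_tin 0.62 [547. -87. 263.] [319. 230.]
```

The tin is held: width 57.8, centred at the TCP. I'll carry it over the cabinet.

Request:
arm_command([
  [0.0258, -0.004, -0.0388, 0],
  [0.0258, -0.004, -0.0388, 0],
  [0.0258, -0.004, -0.0388, 0],
  [0.0258, 0, -0.0388, 0],
  [0.0258, 0, -0.0388, 0],
])

```text
time: 30.9
tool_pos: [519.1, 151.0, 268.2]
tcp_rot: [-1.568, -0.003, 2.627]
contact_force: [0.7, 0.7, -0.9]
grip_width: 57.5
```

Request:
arm_command([
  [0.0258, 0, -0.0388, 0],
  [0.0258, 0, -0.0388, 0],
  [0.0258, 0, -0.0388, 0],
  [0.0258, 0, -0.0388, 0],
  [0, 0, 0, -8.2],
])

```text
time: 31.4
tool_pos: [504.5, 340.2, 267.0]
tcp_rot: [-1.569, -0.004, 2.777]
contact_force: [-0.3, -0.2, -1.5]
grip_width: 57.2
```

Request:
arm_command([
  [0, 0, 0, -8.2],
  [0, 0, 0, -8.2],
  [0, 0, 0, -8.2],
  [0, 0, 0, -8.2],
  [0, 0, 0, -8.2],
])

```text
time: 31.9
tool_pos: [506.0, 334.8, 267.6]
tcp_rot: [-1.57, -0.005, -2.791]
contact_force: [0.5, 0.1, -1.4]
grip_width: 57.4
```

Request:
arm_command([
  [0, 0, 0, -8.2],
  [0, 0, 0, -8.2],
  [0, 0, 0, -8.2],
  [0, 0, 0, -8.2],
  [0, 0, 0, -8.2],
])

```text
time: 32.4
tool_pos: [506.0, 334.8, 267.6]
tcp_rot: [-1.573, -0.004, -2.076]
contact_force: [1.3, -0.3, -1.0]
grip_width: 57.8
```

```bash
python3 - <<'E'
from h import *
pose()
p=snap('wrist'); save(p,'w14.png')
for n,z in [('large_dish',10),('flux_tin',260)]: bar_pose(p,z,n=n)
find(p,'glue_bottle'); find(p,'large_dish')
E
```

```text
32.4 [506.  334.8 267.6] tool axes(cols)
 [[-0.484 -0.004  0.875]
 [-0.875 -0.002 -0.484]
 [ 0.004 -1.    -0.003]] w 57.76028481911765 F [ 1.3 -0.3 -1. ] q [ 0.46  0.48  1.22 -0.    1.45  0.96]
large_dish 0.9 px [np.int64(290), np.int64(75), np.int64(361), np.int64(147)] n 4140 rect c [534.3 384.4] size [82.9 84.4] dir [ 0.875 -0.484] deg -28.9
flux_tin 0.69 px [np.int64(263), np.int64(184), np.int64(384), np.int64(307)] n 8430 rect c [503.8 332.2] size [67.7 61.6] dir [0.127 0.992] deg 82.7
glue_bottle 0.7 [593. 472.  27.] [335.   9.]
large_dish 0.94 [534. 382.   5.] [326. 114.]
```

View pics/w14.png

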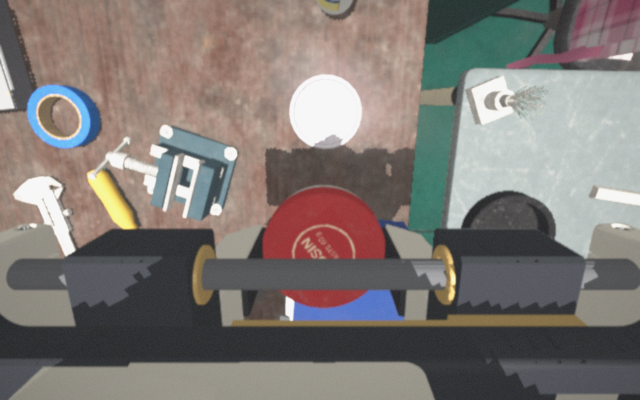

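The wrist view shows the aluminium dish at (326,112) and the held tin at (324,245). The vise, at (190,180), and the bottle, at (335,5), are clear. The dish measures (534.3,384.4).

Request:
arm_command([
  [-0.029, 0.02, 0, 0],
  [-0.028, 0.04, 0.001, 0],
  [0, 0.045, 0, 0],
  [0, 0.04, 0, 0],
  [0, 0.03, 0, 0],
])

```text
time: 33.15
tool_pos: [534.2, 383.9, 91.3]
tcp_rot: [-1.573, -0.004, -2.084]
contact_force: [0.1, -0.6, -0.7]
grip_width: 57.7
```

Request:
arm_command([
  [0, 0.02, 0, 0],
  [0, 0, 0, 0],
  [0, 0, 0, 0],
  [0, 0, 0, 0],
])

```text
time: 33.55
tool_pos: [536.5, 385.0, 76.8]
tcp_rot: [-1.569, 0.003, -2.082]
contact_force: [-1.0, 0.2, -0.2]
grip_width: 58.2
```

```bash
python3 - <<'E'
from h import *
pose();to_tool([534.3,384.4,22])
E
```

```text
33.55 [536.5 385.   76.8] tool axes(cols)
 [[-0.489  0.003  0.872]
 [-0.872  0.001 -0.489]
 [-0.003 -1.     0.002]] w 58.17307667827413 F [-1.   0.2 -0.2] q [ 0.51  0.73  1.31 -0.    1.1   1.02]
tool delta mm [ 1.7 54.8 -1.7]
```

Request:
arm_command([
  [0.001, 0.02, -0.001, 0],
  [0, 0.02, 0, 0],
  [0, 0.008, 0, 0],
  [0, 0, 0, 0],
  [0, 0, 0, 0],
])

```text
time: 34.05
tool_pos: [534.9, 384.5, 28.4]
tcp_rot: [-1.57, 0.002, -2.082]
contact_force: [0.8, -0.7, -1.1]
grip_width: 57.5
```

```bash
python3 - <<'E'
from h import *
pose();to_tool([534.3,384.4,22])
E
```

```text
34.05 [534.9 384.5  28.4] tool axes(cols)
 [[-0.489  0.002  0.872]
 [-0.872  0.001 -0.489]
 [-0.002 -1.     0.001]] w 57.485916837179374 F [ 0.8 -0.7 -1.1] q [ 0.51  0.79  1.35 -0.    1.    1.02]
tool delta mm [ 0.4  6.4 -0.5]
```

Request:
arm_command([
  [0, 0.003, 0, 0],
  [0, 0.002, 0, 0],
  [0, 0, 0, 0],
  [0, 0, 0, 0],
  [0, 0, 0, 0],
])

```text
time: 34.55
tool_pos: [534.3, 384.2, 22.3]
tcp_rot: [-1.571, 0.0, -2.081]
contact_force: [0.3, -0.6, 1.1]
grip_width: 57.6
```

Request:
arm_command([
  [0, 0, 0, 0],
  [0, 0, 0, 0],
  [0, 0, 0, 0],
  [0, 0, 0, 0],
  [0, 0, 0, 0],
], claw=20)

```text
time: 35.05
tool_pos: [534.2, 384.1, 22.0]
tcp_rot: [-1.571, -0.0, -2.081]
contact_force: [0.4, 0.1, 0.7]
grip_width: 84.0
```

Request:
arm_command([
  [0, -0.02, 0, 0],
  [0, -0.045, 0, 0],
  [0, -0.05, 0, 0],
  [0, -0.05, 0, 0],
  [0, -0.05, 0, 0],
])

```text
time: 35.55
tool_pos: [533.9, 383.9, 239.2]
tcp_rot: [-1.571, -0.0, -2.081]
contact_force: [1.1, -0.3, -1.2]
grip_width: 84.3
```

Request:
arm_command([
  [0.03, -0.02, 0, 0],
  [0.03, 0, 0, 0],
  [0, 0, 0, 0],
  [0, 0, 0, 0],
  [0, 0, 0, 0],
])

```text
time: 36.05
tool_pos: [505.2, 332.3, 256.7]
tcp_rot: [-1.571, 0.0, -2.081]
contact_force: [-0.8, 0.5, -0.1]
grip_width: 84.5
```

```bash
python3 - <<'E'
from h import *
pose()
p=snap('wrist'); save(p,'w15.png')
for n,z in [('flux_tin',27),('large_dish',10)]: bar_pose(p,z,n=n)
q=snap('side'); find(q,'glue_bottle'); find(q,'wound_core'); find(q,'flux_tin')
s=snap('scene')
for n,z in [('small_spool_foot',30),('large_spool_foot',41),('solder_bar',43)]: bar_pose(s,z,n=n)
a=cv2.resize(p['img'][0:200,220:440],(440,400)); b=cv2.resize(s['img'][200:400,270:380],(220,400)) 
cv2.imwrite('pics/fin.png',np.hstack([a,b])[:,:,::-1])
E
```

```text
36.05 [505.2 332.3 256.7] tool axes(cols)
 [[-0.489 -0.     0.873]
 [-0.873  0.    -0.489]
 [-0.    -1.    -0.   ]] w 84.51819861052599 F [-0.8  0.5 -0.1] q [0.46 0.48 1.25 0.   1.41 0.97]
flux_tin 0.71 px [np.int64(296), np.int64(83), np.int64(350), np.int64(137)] n 2344 rect c [533.7 385.2] size [58.8 58.5] dir [0.826 0.564] deg 34.3
large_dish 0.75 px [np.int64(287), np.int64(71), np.int64(360), np.int64(148)] n 2236 rect c [534.  384.6] size [84.9 85.5] dir [ 0.582 -0.813] deg -54.4
glue_bottle 0.57 [604. 505.  68.] [315. 289.]
wound_core 0.61 [705.  48.  39.] [287. 209.]
wound_core 0.39 [607. 508.  66.] [313. 291.]
flux_tin 0.57 [534. 397.  25.] [342. 275.]
small_spool_foot 0.47 px [np.int64(310), np.int64(221), np.int64(323), np.int64(237)] n 201 rect c [588.1  29.6] size [66.  39.9] dir [0.388 0.922] deg 67.2
large_spool_foot 0.8 px [np.int64(302), np.int64(296), np.int64(321), np.int64(319)] n 401 rect c [ 468.6 -229. ] size [69.2 49.5] dir [0.385 0.923] deg 67.4
solder_bar 0.66 px [np.int64(361), np.int64(194), np.int64(402), np.int64(205)] n 219 rect c [824.3  58. ] size [ 26.1 135. ] dir [ 0.764 -0.645] deg -40.2
solder_bar 0.64 px [np.int64(290), np.int64(341), np.int64(312), np.int64(375)] n 179 rect c [ 394.8 -350.2] size [97.5 11.8] dir [0.775 0.632] deg 39.2
```

View pics/fin.png

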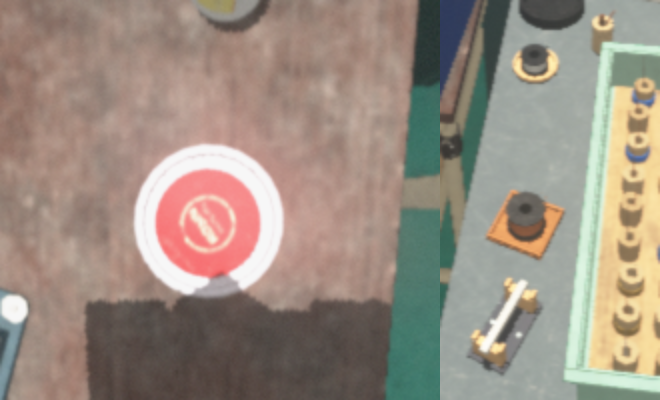

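The final picture shows the tin centred in the aluminium dish at (208,222). On the right, the small spool (533,60), large spool (526,213) and bar (505,320) are upright in their holders. I'm handing in.

```bash
python3 -c "
from plant import job; print(job.close_job())"
```

```text
the job is handed in; nothing more can be done
None
```

I took the pile apart from the top down, put all four things in their holders and handed the job in at about 36 s. The hand-in reported no verdict.

| Thing | Holder | Last check | Offset from holder centre |
|---|---|---|---|
| Solder bar | Bar rest | Measured at (394, -349), line 39.3° against the rest's 39° | About 1 mm |
| Small spool | Small round dish | From the tool position when I let go | About 1 mm |
| Large spool | Square tray | From the tool position when I let go | About 1 mm |
| Flux tin | Large round dish | Measured at (533.7, 385.2) | About 1 mm |

- **Upright and released:** the last pictures show everything upright and let go, with the gripper clear above.
- **Bystanders:** the glue bottle and wound core read the same as at the start within the networks' noise of a few millimetres. They looked untouched.
- **Checks that disagreed:** the mask measurements of the two placed spools came out 3 to 9 mm off centre. The masks also take in the spools' sides and tails, so I trusted the release positions and the pictures instead.
- **Finger opening:** it read 38 mm on the 43 mm spool flange and about 47 mm on the 51 mm one. An overlay picture of the small spool and the view of the held large spool both showed a centred, upright grip.

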